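# Fish the polish tin out from the back of the low shelf with the reacher

## Task

A thin-walled tin of shoe polish has slid to the back of the display rack's low bottom shelf. Take the reacher by its pistol grip, squeeze its trigger so that both jaws hold the tin firmly but without denting it, lift it out over the shelf's front lip and set it down gently, flat on the open bench a few centimetres clear of the rack. Then let go, leaving the reacher lying on the bench with its jaws off the tin; do not bang against the rack or shift the other things.

Things in the scene. Friction and masses are not known exactly. Their poses are not given: they have to be found in the camera images.
- rack: fixed low display rack: white shelf board 150 mm deep, 440 mm wide, 12 mm thick, lying on the bench. Frame: origin on the bench under the board's centre, -x to the open front, y along the width, z up. A grey strip along the back (inner face at x = +69 mm) rises 40 mm above the board. Four corner posts, 200 mm high, at x = +-69, y = +-226 mm
- shelf_front (a point): outer top edge of the aluminium front lip, at mid width: x = -75, y = 0, z = 19 mm in the rack's frame. The lip is 4 mm thick and stands 7 mm above the board. A tier of thin steel wires covers the shelf, its underside 92 mm above the bench: the tin comes out only by the front, between lip and tier
- tin: round red polish tin with a yellow spot on its lid, 54 mm in diameter, 22 mm high, 65 to 105 g, lying flat on the shelf board, its edge within 15 mm of the back strip; origin at the centre of its underside, z up. Its thin wall dents if one jaw presses it with more than 6 N or the palm with more than 12 N. Friction with the jaws about 0.5 to 0.7
- reacher: orange and black pistol-grip reacher, 365 mm long, 200 g, lying on its side on the bench. Frame: origin on its underside, x along the pole to the jaws, z up. Body block x = -42 to 40, z = 0 to 30 mm; pole 10 mm thick at y = 0, z = 15 mm to x = 246; head block 44 mm wide, x = 244 to 268, z = 0 to 22 mm. Its black grip (z = 2 to 28) sticks out to y = -92 mm, flat rear face at x = -42
- trigger: red sprung trigger lever in front of the grip; origin at its pivot, x = 12, y = -10, z = 15 mm of the reacher. Pressed on its rounded swell 37 mm further out, it starts to move at about 8 N; 11 N close the empty jaws to the tin's width (7 mm of travel), 16 N reach the stop (18 mm). It springs back when let go
- squeeze_point (a point): where to take hold, midway between the grip's rear face and the free trigger's swell, 62 mm apart: x = -11, y = -47, z = 15 mm of the reacher; the fingers close along the reacher's x. Closing on the trigger, the rear finger pushes the reacher forward by half of the closing. The centre of mass is 89 mm ahead of this point, so a weak grip lets the jaws sag
- jaw_middle (a point): middle between the jaw pads when they hold the tin: x = 310, y = 0, z = 13 mm of the reacher. The rubber pads are 24 mm long, z = 4 to 22 mm, 83 mm apart when open, 54 mm apart and parallel with the trigger pulled 7 mm. Open jaws measure about 115 mm over the outsides; their tips reach x = 322 mm
- palm: black rubber palm block, 30 mm wide, on the head between the jaws; origin at the centre of its back, x = 268, z = 12 mm of the reacher, its front face 15 mm ahead (x = 283 mm). A tin touching it has its centre in the middle of the closing pads
- jaw_left: aluminium jaw with rubber pad on the reacher's +y side; origin at its pivot, x = 258, y = 18, z = 13 mm of the reacher; sprung open, closed by the trigger. Once the jaws hold a thing, each presses it with about 0.23 N per further newton of squeeze, and the linkage gives about 0.2 mm of trigger travel per newton of jaw force
- jaw_right: the same jaw on the -y side (pivot at y = -18 mm)
- heel: stacked leather heel block with a rubber top piece, 42 by 38 by 30 mm, standing on the shelf beside the tin; origin at its underside's centre. To be left alone
- spool: blue thread spool, 36 mm in diameter, 48 mm high, standing on the shelf; origin at its underside's centre. To be left alone
- cream_jar: jar of shoe cream, 44 mm in diameter, 55 mm high, standing on the bench; origin at its underside's centre. To be left alone
There are look-alikes about, which are no part of the job. What is meant by the tin is not blue, and is the larger of those in its own colour.

How it is judged:
By the outcome, as a careful person would: the job done as asked, in the order asked, and still so for the second after the job is handed in, with the robot touching nothing.
It also fails if it takes over 54 s, if anything falls off the work surface, if the arm or the gripper's body presses on something with over 40 N, if the wrist force passes 120 N, or if a joint passes its speed limit or range.

## Robot

A 6-joint arm with a two-finger parallel gripper is mounted at the origin on the work surface. World frame = base frame: x ahead of the robot, y to its left, z up, the work surface at z = 0. Lengths are in mm, angles in degrees, forces in N, time in s.
With the tool pointing down it reaches from about 300 to 850 mm from the base axis. Payload 4.2 kg.
Tool frame: the origin (TCP) lies midway between the tips of the shut fingers; the grasp point (between the pads) lies 19 mm behind it; z points along the fingers, y is the line along which they close (so a half turn about z gives the same grasp; the last joint's range is limited). The gripper opens to 91 mm and grips with 3 to 60 N. Pads are 32 mm wide; open, the fingers measure 118 mm over their backs; the gripper's body (76 mm by 178 mm) begins 60 mm behind the grasp point.
Start: joints at [-74.656, 18.312, 89.639, -0, 72.044, -1.146], TCP at [163.213, -551.366, 213.976] pointing down, gripper open.
Joint ranges: [-177.97, 177.97], [-48.28, 115.42], [12.27, 149.76], [-77.06, 257.06], [2.81, 150.46], [-146.56, 146.56]. Speed limits (degrees/s): [147.25, 147.25, 180, 180, 180, 180].

## Interface

Orientations are given as [roll, pitch, yaw] about the fixed x, y, z axes, in that order (R = Rz(yaw) Ry(pitch) Rx(roll)).
In Python, from workcell import env gives the robot as it stands.
- The arm moves only by the shell command python3 -m jog 'ROWS' [FORCE]. ROWS is a JSON object of lists of equal length, an entry for each row: "jaw": the finger opening in mm, from 0 to 91.2; "slide": the shift along the tool's x, y, z in units of 30 mm (1.0 is 30 mm), a list of three; "spin": the turn about the tool's z in units of 8 degrees (1.0 is 8 degrees). In form: {"jaw": [jaw, ...], "slide": [[dx, dy, dz], ...], "spin": [spin, ...]}. A call has 1 to 10 rows; each row shifts and turns the commanded pose from where the row before left it, along the tool's axes as they then stand; what a row does not reach is not made up. A row lasts 1/10 s, in which the tool goes at most 50 mm and 8.59 degrees, less where a joint would pass 70% of its speed; a pose out of reach is approached as far as the arm can. A call is refused whole if a number of a shift passes 1 or a number of a turn 1, either way. A call with a gripper value outside its range is refused whole. The fingers move at their own pace and stop on an object; FORCE is the grip in N (left out, the last holds). Time passes only in rows, so rows that do not move let the fingers close. It gives the time, the measured TCP pose, the force, the opening and the grip force at its end, in the units of the state.
- env.state(): the state, without advancing time (a new reading comes with each control period).
- env.grab_frame(name): name is "scene" or "top" or "wrist"; returns the picture (400x640x3 uint8, red, green, blue); there is no depth.
- env.camera_model(name): a dict with "fx", "fy", "cx", "cy" (pixels), "camera_from_world" (4x4, takes a point from world to camera coordinates). Camera axes: x right, y up, looking along -z (the intrinsics and any distortion apply to the point x, -y, -z); pixel columns grow to the right and rows downward; lengths in mm; the calibration is good to about 2 mm. The wrist camera is an equidistant fisheye: a pixel r from the principal point sees the ray r / f radians off the axis. A picture is of the moment at which its call begins: read the wrist's pose just before it. camera_model takes no time and is no camera call; for the wrist camera it gives the pose at the moment of the call.
- env.job_done(): hands the job in; it is judged then, once.
The state is a dict: "time_s": time; "qpos": joint angles; "qvel": joint speeds; "effort": joint torques, N m; "ee_pos": TCP position; "ee_rot": TCP orientation; "force": force on the tool from outside, world axes, zero at the start; "torque": the same for the moment, N m; "gripper_width": finger opening in mm; "gripper_force": force on a finger pad.
Only numpy, scipy, OpenCV 4.12 (cv2) and the standard library are available. Lean on these libraries where they do the work, as an engineer would, in place of code of your own. Each camera call takes 0.05 s, during which the arm holds its last target. There are 200 camera calls.

## Working session

There is one attempt and no reset: what is moved stays moved. The work goes in short steps, Python scripts to look and compute and a shell command to move; the robot and the scene stay as the last step left them, time stands still between calls to the robot, and variables do not carry over. Pictures are saved under pics/ and viewed, at most 10 in all, crops included, and the job is handed in when it is done.

```bash
mkdir -p pics; ls; cat > h.py <<'E'
import numpy as np, cv2
from workcell import env
def ray(m,u,v,fish=False):
    x=(u-m["cx"])/m["fx"]; y=(v-m["cy"])/m["fy"]
    if fish:
        r=np.hypot(x,y); s=np.sin(r)/r if r>1e-9 else 1; d=np.array([x*s,-y*s,-np.cos(r)])
    else: d=np.array([x,-y,-1.])
    T=np.array(m["camera_from_world"]); R=T[:3,:3]; c=-R.T@T[:3,3]
    return c,R.T@d
def at(m,u,v,z,fish=False):
    c,d=ray(m,u,v,fish); return c+d*(z-c[2])/d[2]
def proj(m,p):
    T=np.array(m["camera_from_world"]); q=T[:3,:3]@np.array(p)+T[:3,3]
    return np.array([m["cx"]+m["fx"]*q[0]/-q[2], m["cy"]+m["fy"]*-q[1]/-q[2]])
E
python3 - <<'E'
from h import *
for n in ("scene","top"):
    f=env.grab_frame(n); cv2.imwrite(f"pics/{n}0.png",f[:,:,::-1])
    m=env.camera_model(n); print({k:v for k,v in m.items() if k!="camera_from_world"}); print(ray(m,320,200))
print(env.state())
E
```

```text
pics
{'fx': 431.26968012914733, 'fy': 431.26968012914733, 'cx': 327.9301874071443, 'cy': 199.62099571565366}
(array([977.7365432 , 542.47462418, 625.36817273]), array([-0.42485867, -0.6106618 , -0.66852536]))
{'fx': 504.2803533689679, 'fy': 504.2803533689679, 'cx': 319.14250620331546, 'cy': 197.75167525438204}
(array([ 503.99358137,   23.36096887, 1073.80294475]), array([ 0.10782414,  0.00361327, -0.99417487]))
{'time_s': 0.1, 'qpos': array([-7.46544261e+01,  1.83472909e+01,  8.97003596e+01,  6.22395439e-04,
        7.20442097e+01, -1.14524788e+00]), 'qvel': array([ 0.05633765, -0.11878942, -0.11380499, -0.0002184 , -0.06865164,
       -0.00211213]), 'effort': array([ 1.26347521e-03, -4.13330734e+01, -2.32510400e+01,  7.29765440e-02,
        4.22759447e-02, -6.70433701e-05]), 'ee_pos': array([ 163.10858549, -550.89834804,  213.20485564]), 'ee_rot': array([-1.79908170e+02, -2.42766492e-03,  1.64906275e+01]), 'force': array([-0.36190548, -0.57038364, -0.45118948]), 'torque': array([-0.01412652, -0.01960643,  0.00684009]), 'gripper_force': 0.0, 'gripper_width': 91.53104175420597}
```

View pics/top0.png

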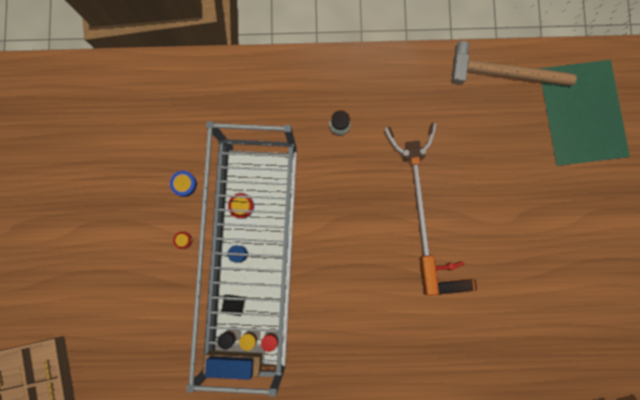

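View pics/scene0.png

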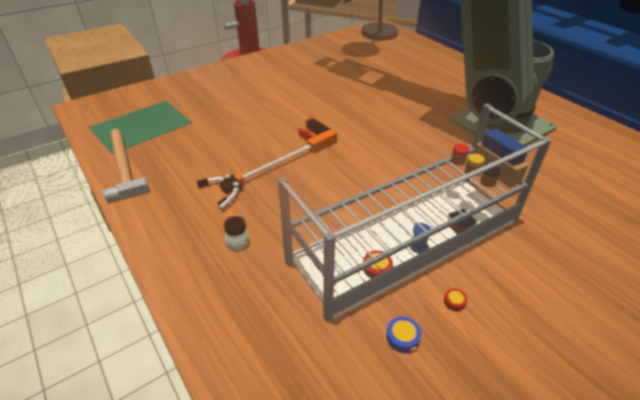

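Top view: the red/yellow tin is on the shelf at (240,206). The look-alikes are a small red tin (182,240) and a blue one (183,184), both behind the rack. The tin meant is (240,206): it isn't blue, it's the larger red one, and it lies on the shelf near the back strip. The reacher runs from (430,275) to jaws at (412,140), with the grip at (457,287). I'll confirm the tin in an enlarged crop and measure.

```bash
python3 - <<'E'
from h import *
m=env.camera_model("top")
for p in [(0,0,0),(500,0,0),(500,300,0),(500,-300,0),(800,0,0)]: print(p,proj(m,p).round(1))
f=cv2.imread("pics/top0.png")
a=cv2.resize(f[115:265,160:310],(600,600),interpolation=cv2.INTER_CUBIC)
b=cv2.resize(f[110:310,380:480],(300,600),interpolation=cv2.INTER_CUBIC)
a=cv2.resize(f[115:315,160:320],(480,600),interpolation=cv2.INTER_CUBIC)
cv2.imwrite("pics/crop1.png",np.hstack([a,b]))
E
```

```text
(0, 0, 0) [340.8 507.5]
(500, 0, 0) [334.2 256.3]
(500, 300, 0) [192.6 259.6]
(500, -300, 0) [476.3 253. ]
(800, 0, 0) [330.6 117.9]
```

View pics/crop1.png

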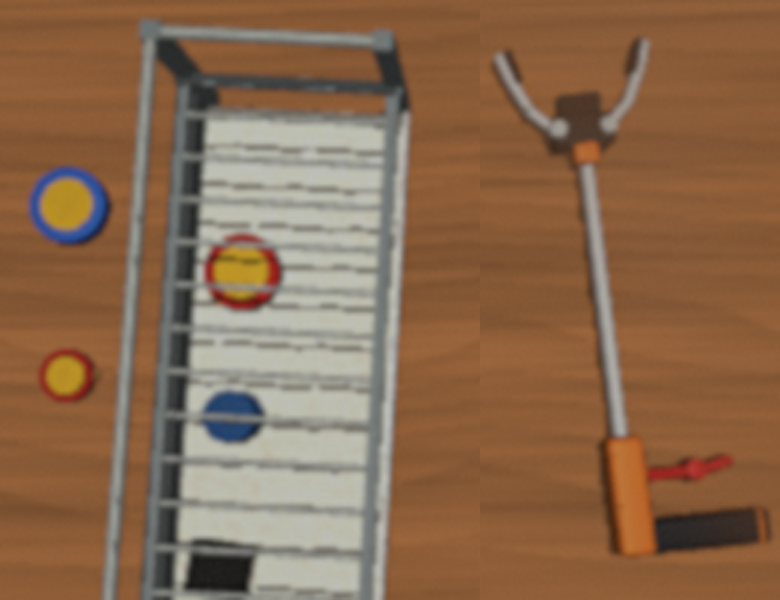

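```bash
python3 - <<'E'
from h import *
m=env.camera_model("top"); f=env.grab_frame("top")
A=lambda x,y,z:at(m,160+x/3,115+y/3,z)[:2]
B=lambda x,y,z:at(m,380+(x-480)/3,110+y/3,z)[:2]
for n,p in dict(bodyrear=B(635.5,553,30),bodyfront=B(622.5,438.5,30),palm=B(578,94,20),pole1=B(587,165,20),pole2=B(619,435,20),gripend=B(765,525,28),trig=B(693,468,20),
 tin=A(242,272,34),lip1=A(408,115,19),lip2=A(385,590,19),spool=A(233,417,60),heel=A(220,568,42),strip1=A(190,100,52),jar=at(m,340,120,55)[:2]).items(): print(n,p.round(1))
# refined: red+yellow tin blob in the top picture, orange body
hsv=cv2.cvtColor(f,cv2.COLOR_RGB2HSV); H,S,V=cv2.split(hsv)
s=((S>140)&(V>90)).astype(np.uint8); s[:,:215]=0; s[:,268:]=0; s[:185]=0; s[230:]=0
v,u=np.nonzero(s); print("tin blob",u.min(),u.max(),v.min(),v.max(),at(m,(u.min()+u.max())/2,(v.min()+v.max())/2,33)[:2])
o=((H<14)&(S>190)&(V>150)).astype(np.uint8); o[:,:415]=0;o[:,445:]=0;o[:245]=0;o[305:]=0
print("orange",cv2.minAreaRect(np.argwhere(o)[:,::-1].astype(np.float32)))
E
```

```text
bodyrear [ 418.6 -195.9]
bodyfront [ 496.  -190.7]
palm [ 739.  -172.8]
pole1 [ 687.9 -176.9]
pole2 [ 498.3 -190.5]
gripend [ 435.3 -285.2]
trig [ 474.6 -240.3]
tin [608.9 191.9]
lip1 [719.4  75.9]
lip2 [389.4  97.6]
spool [509.3 194.3]
heel [408.8 206.5]
strip1 [726.9 224.1]
jar [779.9 -18.2]
tin blob 229 252 194 217 [609.35951492 192.41442973]
orange ((434.8908386230469, 274.68121337890625), (38.32748031616211, 20.088886260986328), 82.40535736083984)
```

Tin confirmed: about 54 mm across at (609,192), 34 mm behind the rack's middle line, so consistent with the description. Reacher origin is about (457.5,-193), heading 4.1°, squeeze point about (450,-241). Rack heading is 86.2°.

```bash
python3 -m jog '{"jaw":[91,91,91,91,91,91,91,91,91,91],"slide":[[0.5,-0.3,0],[1,-0.59,0],[1,-0.59,0],[1,-0.59,0],[1,-0.59,0],[1,-0.59,0],[1,-0.59,0],[1,-0.59,0],[1,-0.59,0],[1,-0.59,0]],"spin":[0,0,0,0,0,0,0,0,0,0]}' 10
python3 -m jog '{"jaw":[91,91,91],"slide":[[1,-0.59,0],[1,-0.59,0],[0.6,-0.4,0]],"spin":[0,0,0]}'
python3 -m jog '{"jaw":[91,91,91,91,91,91,91,91,91,91],"slide":[[0,0,0.3],[0,0,0.5],[0,0,0.5],[0,0,0.5],[0,0,0.5],[0,0,0.5],[0,0,0.5],[0,0,0.5],[0,0,0.3],[0,0,0]],"spin":[-0.97,-0.97,-0.97,-0.97,-0.97,-0.97,-0.97,-0.97,-0.97,-0.97]}'
python3 -m jog '{"jaw":[91,91],"slide":[[0,0,0],[0,0,0]],"spin":[0,0]}'
```

```text
time_s: 1.15
ee_pos: [389.5, -306.6, 214.0]
ee_rot: [-180.0, -0.0, 16.5]
force: [-0.2, -0.5, 0.8]
gripper_width: 90.7
gripper_force: 0.0
time_s: 1.45
ee_pos: [451.3, -238.5, 213.9]
ee_rot: [-180.0, -0.0, 16.6]
force: [1.2, -0.0, 0.3]
gripper_width: 91.1
gripper_force: 0.0
time_s: 2.45
ee_pos: [448.9, -239.7, 89.5]
ee_rot: [-179.8, -0.1, 94.4]
force: [-0.7, -1.3, -0.2]
gripper_width: 90.6
gripper_force: 0.0
time_s: 2.65
ee_pos: [450.1, -240.8, 91.2]
ee_rot: [180.0, -0.0, 94.0]
force: [0.6, -0.5, 0.0]
gripper_width: 90.9
gripper_force: 0.0
```

```bash
python3 -m jog '{"jaw":[91,91,91,91,91,91],"slide":[[0,0,0.5],[0,0,0.7],[0,0,0.7],[0,0,0.6],[0,0,0.36],[0,0,0]],"spin":[0,0,0,0,0,0]}' 5
python3 -m jog '{"jaw":[76,70,66,63,60,55,50,45,45,45],"slide":[[0,0,0],[0,0,0],[0,0,0],[0,0,0],[0,0,0],[0,0,0],[0,0,0],[0,0,0],[0,0,0],[0,0,0]],"spin":[0,0,0,0,0,0,0,0,0,0]}' 5
python3 - <<'E'
from h import *
f=env.grab_frame("top"); cv2.imwrite("pics/top1.png",f[:,:,::-1])
E
```

```text
time_s: 3.25
ee_pos: [449.3, -240.9, 4.2]
ee_rot: [-179.9, -0.1, 94.0]
force: [0.1, 0.3, 0.4]
gripper_width: 90.7
gripper_force: 0.0
time_s: 4.25
ee_pos: [450.8, -241.8, 5.7]
ee_rot: [179.9, 0.1, 94.1]
force: [1.7, -0.8, 5.0]
gripper_width: 61.6
gripper_force: 5.0
```

```bash
python3 -m jog '{"jaw":[45,45,45,45,45,45],"slide":[[0,0,0],[0,0,0],[0,0,0],[0,0,0],[0,0,0],[0,0,0]],"spin":[0,0,0,0,0,0]}' 9.7
python3 -m jog '{"jaw":[45,45,45,45,45,45,45,45],"slide":[[0,0,-0.1],[0,0,-0.2],[0,0,-0.3],[0,0,-0.3],[0,0,-0.3],[0,0,-0.2],[0,0,0],[0,0,0]],"spin":[0,0,0,0,0,0,0,0]}'
python3 - <<'E'
from h import *
m=env.camera_model("top")
f=env.grab_frame("top"); s=env.grab_frame("scene")
a=cv2.resize(f[110:310,370:490],(360,600),interpolation=cv2.INTER_CUBIC)
b=cv2.resize(s[100:240,180:350],(440,362),interpolation=cv2.INTER_CUBIC)
o=np.zeros((600,800,3),np.uint8); o[:,:360]=a; o[:362,360:]=b
cv2.imwrite("pics/lift1.png",o[:,:,::-1]); print(env.state()["torque"],env.state()["force"])
E
```

```text
time_s: 4.9
ee_pos: [450.2, -241.9, 5.7]
ee_rot: [180.0, 0.0, 94.1]
force: [-0.8, -0.2, 6.9]
gripper_width: 60.9
gripper_force: 9.7
time_s: 5.7
ee_pos: [450.0, -241.5, 47.3]
ee_rot: [180.0, 0.0, 94.1]
force: [0.2, 0.0, -2.0]
gripper_width: 57.9
gripper_force: 9.7
[-0.05749841  0.03442412  0.03460754] [-0.60099494  0.05870005 -1.86268431]
```

View pics/lift1.png

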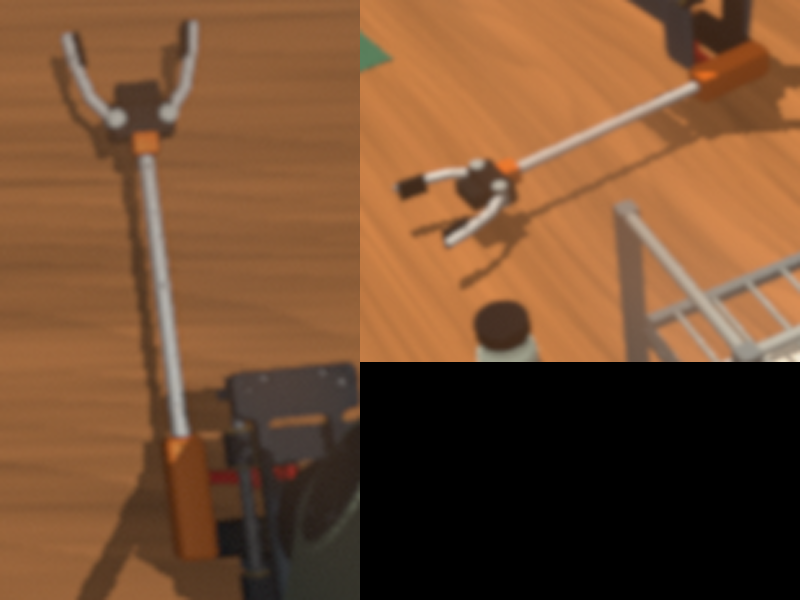

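```bash
cat >> h.py <<'E'
def tri(mt,ms,t,s):
    c1,d1=ray(mt,*t); c2,d2=ray(ms,*s); d1/=np.linalg.norm(d1); d2/=np.linalg.norm(d2)
    k=np.linalg.lstsq(np.c_[d1,-d2],c2-c1,rcond=None)[0]; p,q=c1+k[0]*d1,c2+k[1]*d2
    return ((p+q)/2).round(1), np.linalg.norm(p-q).round(1)
E
python3 - <<'E'
from h import *
mt,ms=env.camera_model("top"),env.camera_model("scene")
T=lambda x,y:(370+x/3,110+y/3); S=lambda x,y:(180+(x-360)/2.588,100+y/2.588)
for n,a,b in [("pivL",T(116,118),S(500,186)),("pivR",T(168,114),S(477,166)),("poleHead",T(146,157),S(520,165)),("poleBody",T(178,435),S(697,88)),
  ("tipL",T(70,36),S(447,242)),("tipR",T(193,22),S(399,190))]: print(n,tri(mt,ms,a,b))
print("untouched check")
print(tri(mt,ms,proj(mt,(600,0,0)),proj(ms,(600,0,0))))
E
```

```text
pivL (array([ 714.1, -157. ,   55.1]), np.float64(1.2))
pivR (array([ 716.8, -193.2,   54.1]), np.float64(0.1))
poleHead (array([ 686.7, -176.4,   52.8]), np.float64(2.1))
poleBody (array([ 497.7, -189.5,   51.9]), np.float64(1.7))
tipL (array([ 775.3, -129.5,   44.2]), np.float64(0.9))
tipR (array([ 781.4, -214.4,   44.5]), np.float64(4.4))
untouched check
(array([600.,   0.,   0.]), np.float64(0.0))
```

Reacher is lifted and level: pole ends at z 52 and 53, pivots 55 and 54. Next I back off, swing to the rack heading and go to a stand-off in front of the rack.

```bash
python3 -m jog '{"jaw":[45,45,45,45,45,45,45,45,45,45],"slide":[[-0.2,0,0],[-0.4,0,0],[-0.5,0,0],[-0.5,0,0],[-0.4,0,0],[0,0,0],[0,0,0],[0,0,0],[0,0,0],[0,0,0]],"spin":[0,0,0,0,0,-0.15,-0.3,-0.45,-0.6,-0.6]}' 9.7
python3 -m jog '{"jaw":[45,45,45,45,45,45,45,45,45,45],"slide":[[0,0,0],[0,0,0],[0,0,0],[0,0,0],[0,0,0],[0,0,0],[0,0,0],[0,0,0],[0,0,0],[0,0,0]],"spin":[-0.6,-0.6,-0.6,-0.6,-0.6,-0.6,-0.6,-0.6,-0.6,-0.6]}'
python3 -m jog '{"jaw":[45,45,45,45,45,45,45,45],"slide":[[0,0,0],[0,0,0],[0,0,0],[0,0,0],[0,0,0],[0,0,0],[0,0,0],[0,0,0]],"spin":[-0.6,-0.5,-0.45,-0.3,-0.2,-0.11,0,0]}'
python3 -m jog '{"jaw":[45,45,45,45,45,45,45,45,45,45],"slide":[[-0.2,0,0],[-0.4,0,0],[-0.6,0,0],[-0.8,0,0],[-0.8,0,0],[-0.8,0,0],[-0.8,0,0],[-0.6,0,0],[-0.4,0,0],[-0.2,0,0]],"spin":[0,0,0,0,0,0,0,0,0,0]}'
python3 -m jog '{"jaw":[45,45,45,45],"slide":[[-0.1,0,0],[0,0,0],[0,0,0],[0,0,0]],"spin":[0,0,0,0]}'
python3 - <<'E'
from h import *
f=env.grab_frame("top"); s=env.grab_frame("scene")
a=cv2.resize(f[140:340,180:447],(800,600),interpolation=cv2.INTER_CUBIC)
cv2.imwrite("pics/so_scene.png",s[:,:,::-1]); cv2.imwrite("pics/so_top.png",a[:,:,::-1])
E
```

```text
time_s: 6.8
ee_pos: [454.1, -301.1, 47.1]
ee_rot: [-180.0, -0.0, 111.1]
force: [-0.5, -0.3, -3.1]
gripper_width: 58.0
gripper_force: 9.7
time_s: 7.8
ee_pos: [454.3, -301.2, 47.2]
ee_rot: [180.0, 0.0, 159.1]
force: [-0.4, -0.1, -1.5]
gripper_width: 57.5
gripper_force: 9.7
time_s: 8.6
ee_pos: [454.4, -301.3, 47.2]
ee_rot: [-180.0, 0.0, 176.2]
force: [1.0, 0.3, -1.6]
gripper_width: 57.9
gripper_force: 9.7
time_s: 9.6
ee_pos: [624.0, -312.4, 46.7]
ee_rot: [-180.0, 0.1, 176.2]
force: [-0.3, 0.3, -1.6]
gripper_width: 57.9
gripper_force: 9.7
time_s: 10.0
ee_pos: [624.4, -312.8, 47.3]
ee_rot: [180.0, -0.0, 176.2]
force: [0.0, -0.4, -2.1]
gripper_width: 58.1
gripper_force: 9.7
```

View pics/so_top.png

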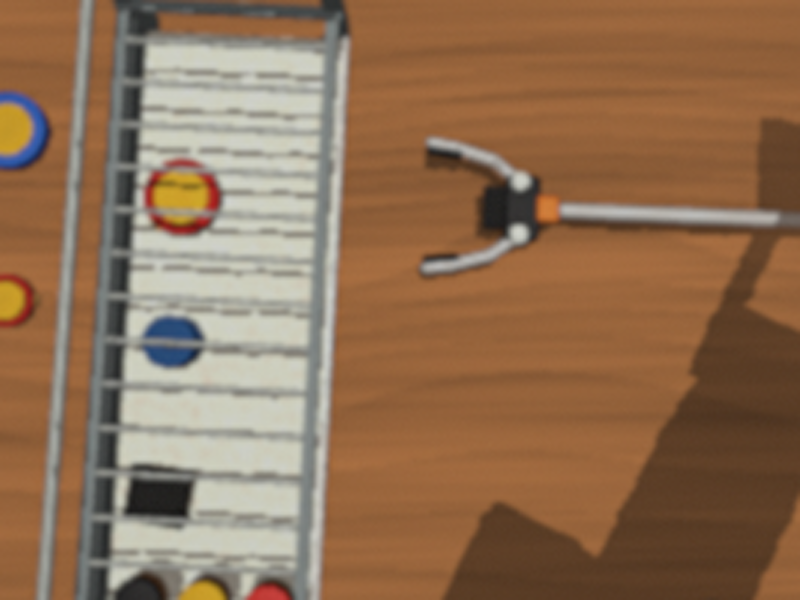

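```bash
python3 - <<'E'
from h import *
m=env.camera_model("top"); k=267/800
P=lambda x,y,z:at(m,180+x*k,140+y/3,z)[:2]
piv=(P(520,182,62)+P(520,233,62))/2; tin=P(183,197,34); pal=P(484,208,58)
s=env.state(); t=s["ee_pos"][:2]; print(t,s["ee_rot"])
h=np.radians(s["ee_rot"][2]-90); R=np.array([[np.cos(h),-np.sin(h)],[np.sin(h),np.cos(h)]])
print("piv",piv,"model",t+R@[271,47.5],"palm",pal,t+R@[296,47.5],"tin",tin)
for c in (tin,np.array([609.2,192.2])): print("tin in jaw_mid frame",R.T@(c-(t+R@[323,47.5])), R.T@(c-piv)-[52,0])
E
```

```text
[ 624.55320116 -312.87866313] [-1.79994942e+02 -2.70599440e-03  1.76149170e+02]
piv [593.58381405 -40.04673066] model [595.36055241 -39.30044898] palm [594.14716382 -16.01973879] [597.03952931 -14.35689196] tin [608.8823183  191.05768087]
tin in jaw_mid frame [178.74615513   1.9794016 ] [179.61007603   0.25679421]
tin in jaw_mid frame [179.90723044   1.73915423] [1.80771151e+02 1.65468388e-02]
```

```bash
python3 -m jog '{"jaw":[45,45,45,45,45,45,45,45,45,45],"slide":[[0.03,0,0.2],[0,0.1,0.2],[0,0.3,0.1],[0,0.4,0],[0,0.4,0],[0,0.4,0],[0,0.4,0],[0,0.4,0],[0,0.4,0],[0,0.4,0]],"spin":[0,0,0,0,0,0,0,0,0,0]}' 9.7
python3 -m jog '{"jaw":[45,45,45,45,45,45,45,45,45,45],"slide":[[0,0.4,0],[0,0.4,0],[0,0.4,0],[0,0.4,0],[0,0.4,0],[0,0.2,0],[0,0.1,0],[0,0,0.1],[0,0,0.2],[0,0,0]],"spin":[0,0,0,0,0,0,0,0,0,0]}'
python3 - <<'E'
from h import *
f=env.grab_frame("top"); s=env.grab_frame("scene")
a=cv2.resize(f[160:260,210:343],(480,360),interpolation=cv2.INTER_CUBIC)
b=cv2.resize(s[190:310,260:480],(800,436)[0:2],interpolation=cv2.INTER_CUBIC)
o=np.zeros((600,800,3),np.uint8); o[:240,:320]=cv2.resize(a,(320,240)); 
o[240:,:]=cv2.resize(s[200:310,300:544],(800,360),interpolation=cv2.INTER_CUBIC); o[:240,320:640]=cv2.resize(env.grab_frame("wrist"),(320,240))
cv2.imwrite("pics/in1.png",o[:,:,::-1]); cv2.imwrite("pics/in_top.png",f[:,:,::-1])
E
```

```text
time_s: 11.1
ee_pos: [630.6, -215.8, 32.2]
ee_rot: [-180.0, 0.0, 176.2]
force: [0.7, 0.3, -2.0]
gripper_width: 58.5
gripper_force: 9.7
time_s: 12.1
ee_pos: [634.7, -148.3, 22.3]
ee_rot: [180.0, -0.1, 176.1]
force: [-0.3, -0.0, -1.1]
gripper_width: 58.8
gripper_force: 9.7
```

View pics/in1.png

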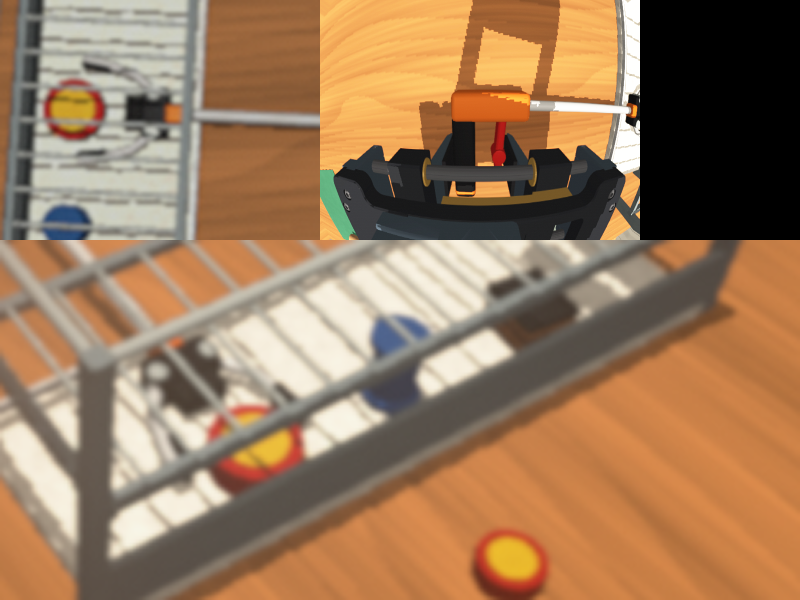

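Tin sits centred between the open jaws: in the top crop it's at (75,109) with jaws at y 66 and 155. Palm gap is about 15–19 mm and the head is past the lip. I advance, then squeeze gradually.

```bash
python3 -m jog '{"jaw":[45,45,45,45,45],"slide":[[0,0.1,0],[0,0.2,0],[0,0.13,0],[0,0,0],[0,0,0]],"spin":[0,0,0,0,0]}' 9.7
python3 -m jog '{"jaw":[45,45,45],"slide":[[0,0,0],[0,0,0],[0,0,0]],"spin":[0,0,0]}' 10.5
python3 -m jog '{"jaw":[45,45,45],"slide":[[0,0,0],[0,0,0],[0,0,0]],"spin":[0,0,0]}' 11.5
python3 -m jog '{"jaw":[45,45,45],"slide":[[0,0,0],[0,0,0],[0,0,0]],"spin":[0,0,0]}' 14
python3 -m jog '{"jaw":[45,45],"slide":[[0,0,0],[0,0,0]],"spin":[0,0]}' 18
python3 -m jog '{"jaw":[45,45],"slide":[[0,0,0],[0,0,0]],"spin":[0,0]}' 22
python3 -m jog '{"jaw":[45,45],"slide":[[0,0,0],[0,0,0]],"spin":[0,0]}' 25
python3 -m jog '{"jaw":[45,45,45],"slide":[[0,0,0],[0,0,0],[0,0,0]],"spin":[0,0,0]}' 28
python3 - <<'E'
from h import *
f=env.grab_frame("top"); s=env.grab_frame("scene")
o=np.zeros((600,800,3),np.uint8); o[:240,:320]=cv2.resize(f[160:260,210:343],(320,240),interpolation=cv2.INTER_CUBIC)
o[240:,:]=cv2.resize(s[200:310,300:544],(800,360),interpolation=cv2.INTER_CUBIC)
cv2.imwrite("pics/in2.png",o[:,:,::-1])
E
```

```text
time_s: 12.75
ee_pos: [635.9, -134.7, 23.2]
ee_rot: [180.0, -0.0, 176.2]
force: [0.2, 0.1, -1.1]
gripper_width: 57.9
gripper_force: 9.7
time_s: 13.05
ee_pos: [636.0, -135.3, 23.2]
ee_rot: [-180.0, 0.0, 176.2]
force: [-0.1, -0.6, -1.0]
gripper_width: 56.5
gripper_force: 10.5
time_s: 13.35
ee_pos: [636.0, -135.4, 23.2]
ee_rot: [-180.0, 0.0, 176.2]
force: [0.7, -1.8, -0.5]
gripper_width: 55.6
gripper_force: 11.5
time_s: 13.65
ee_pos: [636.0, -135.3, 23.2]
ee_rot: [-180.0, 0.0, 176.2]
force: [0.2, -0.2, -0.2]
gripper_width: 55.1
gripper_force: 14.0
time_s: 13.85
ee_pos: [636.0, -135.2, 23.1]
ee_rot: [-180.0, 0.0, 176.2]
force: [0.6, -0.2, -1.3]
gripper_width: 54.6
gripper_force: 18.0
time_s: 14.05
ee_pos: [635.9, -135.3, 23.1]
ee_rot: [-180.0, 0.0, 176.2]
force: [0.5, -1.8, -0.9]
gripper_width: 54.7
gripper_force: 22.0
time_s: 14.25
ee_pos: [635.9, -135.2, 23.1]
ee_rot: [-180.0, 0.0, 176.2]
force: [0.6, -1.1, -1.2]
gripper_width: 54.3
gripper_force: 25.0
time_s: 14.55
ee_pos: [635.9, -135.2, 23.1]
ee_rot: [-180.0, -0.0, 176.2]
force: [1.1, -1.0, -1.3]
gripper_width: 54.2
gripper_force: 28.0
```

View pics/in2.png

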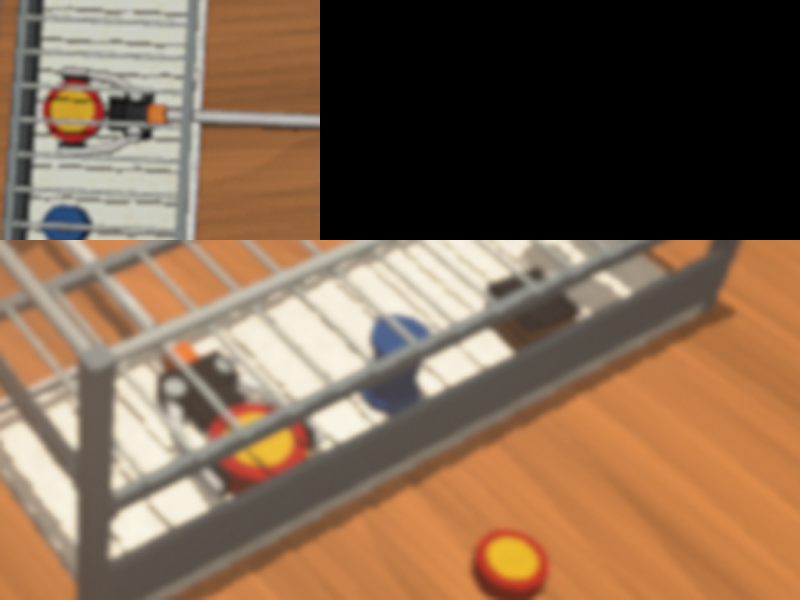

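```bash
cat >> h.py <<'E'
def blob(f,x0,x1,y0,y1):
    H,S,V=cv2.split(cv2.cvtColor(f,cv2.COLOR_RGB2HSV)); k=((H>18)&(H<32)&(S>150)&(V>130)).astype(np.uint8)
    g=np.zeros_like(k); g[y0:y1,x0:x1]=k[y0:y1,x0:x1]; v,u=np.nonzero(g)
    return ((u.min()+u.max())/2,(v.min()+v.max())/2,len(u))
def tinpos(tb,sb):
    mt,ms=env.camera_model("top"),env.camera_model("scene")
    a=blob(env.grab_frame("top"),*tb); b=blob(env.grab_frame("scene"),*sb)
    return a,b,tri(mt,ms,a[:2],b[:2])
E
python3 -c "
from h import *
print(tinpos((215,275,180,235),(350,400,240,285)))"
python3 -m jog '{"jaw":[45,45,45,45,45,45,45,45],"slide":[[0,0,-0.05],[0,0,-0.1],[0,0,-0.15],[0,0,-0.15],[0,0,-0.15],[0,0,-0.15],[0,0,-0.1],[0,0,0]],"spin":[0,0,0,0,0,0,0,0]}' 28
python3 -m jog '{"jaw":[45,45],"slide":[[0,0,0],[0,0,0]],"spin":[0,0]}'
python3 -c "
from h import *
print(tinpos((215,275,180,235),(350,400,230,285)))
f=env.grab_frame('top'); s=env.grab_frame('scene')
o=np.zeros((600,800,3),np.uint8); o[:240,:320]=cv2.resize(f[160:260,210:343],(320,240),interpolation=cv2.INTER_CUBIC)
o[240:,:]=cv2.resize(s[200:310,300:544],(800,360),interpolation=cv2.INTER_CUBIC)
cv2.imwrite('pics/in3.png',o[:,:,::-1])"
```

```text
((np.float64(239.5), np.float64(206.0), 187), (np.float64(380.5), np.float64(260.5), 102), (array([607.2, 195.2,  34.5]), np.float64(2.8)))
time_s: 15.55
ee_pos: [636.3, -135.3, 49.3]
ee_rot: [-180.0, 0.1, 176.2]
force: [0.4, 0.3, -2.8]
gripper_width: 54.2
gripper_force: 28.0
time_s: 15.75
ee_pos: [635.7, -135.2, 48.4]
ee_rot: [180.0, -0.0, 176.2]
force: [-1.3, 0.9, -2.6]
gripper_width: 54.4
gripper_force: 28.0
((np.float64(238.0), np.float64(205.5), 181), (np.float64(377.0), np.float64(250.0), 96), (array([609. , 191.2,  59.3]), np.float64(5.9)))
```

View pics/in3.png

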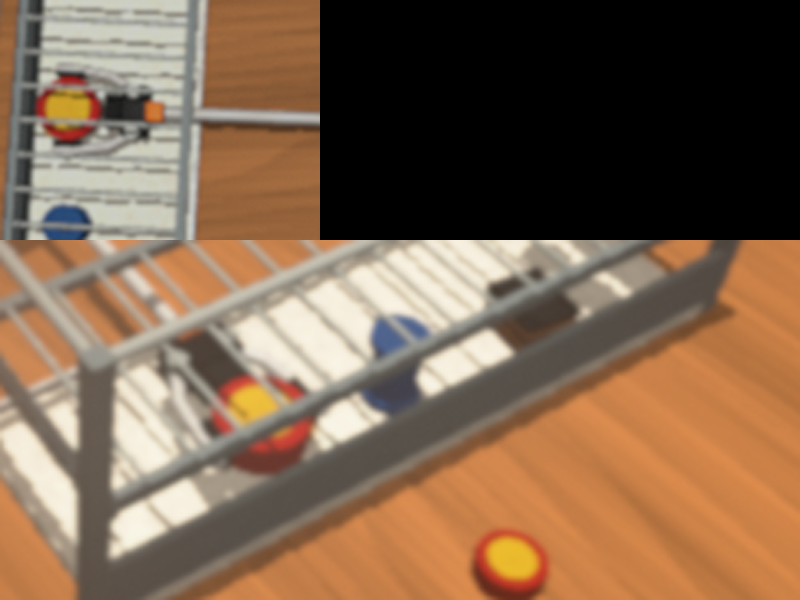

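Tin is held and lifted 25 mm (lid at z about 59, level). I pull it straight out, then lower it while watching the force.

```bash
python3 -m jog '{"jaw":[45,45,45,45,45,45,45,45,45,45],"slide":[[0,-0.1,0],[0,-0.2,0],[0,-0.3,0],[0,-0.35,0],[0,-0.35,0],[0,-0.35,0],[0,-0.35,0],[0,-0.35,0],[0,-0.35,0],[0,-0.35,0]],"spin":[0,0,0,0,0,0,0,0,0,0]}' 28
python3 -m jog '{"jaw":[45,45,45,45,45,45,45,45,45,45],"slide":[[0,-0.35,0],[0,-0.35,0],[0,-0.35,0],[0,-0.35,0],[0,-0.35,0],[0,-0.35,0],[0,-0.35,0],[0,-0.3,0],[0,-0.2,0],[0,-0.15,0]],"spin":[0,0,0,0,0,0,0,0,0,0]}'
python3 -m jog '{"jaw":[45,45,45,45,45,45,45,45],"slide":[[0,0,0],[0,0,0.1],[0,0,0.2],[0,0,0.2],[0,0,0.2],[0,0,0.15],[0,0,0.1],[0,0,0]],"spin":[0,0,0,0,0,0,0,0]}'
python3 -c "
from h import *
print(tinpos((270,350,180,235),(250,350,150,260)))"
```

```text
time_s: 16.95
ee_pos: [629.8, -227.4, 48.6]
ee_rot: [-180.0, 0.0, 176.2]
force: [-0.2, 0.6, -2.8]
gripper_width: 54.6
gripper_force: 28.0
time_s: 17.95
ee_pos: [623.6, -319.9, 48.6]
ee_rot: [-180.0, 0.0, 176.2]
force: [-0.6, -0.5, -2.6]
gripper_width: 54.3
gripper_force: 28.0
time_s: 18.75
ee_pos: [623.3, -319.1, 19.5]
ee_rot: [180.0, -0.1, 176.2]
force: [-0.4, 1.0, -2.8]
gripper_width: 54.6
gripper_force: 28.0
((np.float64(328.5), np.float64(210.0), 239), (np.float64(324.5), np.float64(202.5), 117), (array([596. ,  10. ,  29.7]), np.float64(0.1)))
```

```bash
python3 -m jog '{"jaw":[45,45,45,45,45],"slide":[[0,0,0.06],[0,0,0.06],[0,0,0.05],[0,0,0.03],[0,0,0]],"spin":[0,0,0,0,0]}' 28
python3 -m jog '{"jaw":[45,45,45],"slide":[[0,0,0.02],[0,0,0.02],[0,0,0]],"spin":[0,0,0]}'
python3 -m jog '{"jaw":[45,45],"slide":[[0,0,0.03],[0,0,0]],"spin":[0,0]}'
python3 -m jog '{"jaw":[45,45],"slide":[[0,0,0.02],[0,0,0]],"spin":[0,0]}'
```

```text
time_s: 19.35
ee_pos: [623.5, -319.3, 13.9]
ee_rot: [180.0, -0.0, 176.2]
force: [-0.5, 0.2, -2.4]
gripper_width: 54.2
gripper_force: 28.0
time_s: 19.65
ee_pos: [623.7, -319.3, 13.0]
ee_rot: [180.0, 0.0, 176.2]
force: [-0.7, 0.2, -2.6]
gripper_width: 54.4
gripper_force: 28.0
time_s: 19.85
ee_pos: [623.7, -319.3, 12.1]
ee_rot: [180.0, 0.0, 176.2]
force: [0.6, -0.1, -0.6]
gripper_width: 54.4
gripper_force: 28.0
time_s: 20.05
ee_pos: [623.7, -319.3, 11.5]
ee_rot: [-180.0, 0.0, 176.2]
force: [0.3, -0.3, -2.1]
gripper_width: 54.1
gripper_force: 28.0
```

```bash
python3 -m jog '{"jaw":[45,45],"slide":[[0,0,0],[0,0,0]],"spin":[0,0]}' 28
python3 -m jog '{"jaw":[45,45],"slide":[[0,0,0.02],[0,0,0]],"spin":[0,0]}'
python3 -m jog '{"jaw":[45,45],"slide":[[0,0,0.02],[0,0,0]],"spin":[0,0]}'
python3 -c "
from h import *
print(tinpos((270,350,180,235),(250,350,150,260)))
print(env.state()['force'],env.state()['torque'])"
```

```text
time_s: 20.25
ee_pos: [623.7, -319.3, 11.5]
ee_rot: [-180.0, 0.0, 176.2]
force: [1.1, -1.0, -1.5]
gripper_width: 54.4
gripper_force: 28.0
time_s: 20.45
ee_pos: [623.7, -319.3, 10.9]
ee_rot: [-180.0, 0.0, 176.2]
force: [0.4, 0.0, -1.2]
gripper_width: 54.4
gripper_force: 28.0
time_s: 20.65
ee_pos: [623.7, -319.4, 10.3]
ee_rot: [-180.0, 0.0, 176.2]
force: [0.2, -0.1, -0.3]
gripper_width: 54.3
gripper_force: 28.0
((np.float64(328.5), np.float64(210.0), 237), (np.float64(324.0), np.float64(204.0), 86), (array([596.6,   9.7,  25.6]), np.float64(0.8)))
[ 0.55447965 -0.21783091 -0.34424607] [ 0.21631469 -0.150177   -0.00205589]
```

Tin is on the bench: force has risen to near zero and the lid reads z about 25. I ease the squeeze off.

```bash
python3 -m jog '{"jaw":[45,45],"slide":[[0,0,0],[0,0,0]],"spin":[0,0]}' 20
python3 -m jog '{"jaw":[45,45],"slide":[[0,0,0],[0,0,0]],"spin":[0,0]}' 14
python3 -m jog '{"jaw":[45,45,45],"slide":[[0,0,0],[0,0,0],[0,0,0]],"spin":[0,0,0]}' 11
python3 -m jog '{"jaw":[45,45,45],"slide":[[0,0,0],[0,0,0],[0,0,0]],"spin":[0,0,0]}' 9
python3 -m jog '{"jaw":[45,45,45,45],"slide":[[0,0,0],[0,0,0],[0,0,0.05],[0,0,0]],"spin":[0,0,0,0]}' 6
python3 -m jog '{"jaw":[45,45,45,45],"slide":[[0,0,0.05],[0,0,0.05],[0,0,0],[0,0,0]],"spin":[0,0,0,0]}' 4
python3 -c "
from h import *
print(tinpos((270,350,180,235),(250,350,150,260)))
f=env.grab_frame('top'); s=env.grab_frame('scene')
o=np.zeros((600,800,3),np.uint8); o[:300]=cv2.resize(f[160:260,250:517],(800,300),interpolation=cv2.INTER_CUBIC)
o[300:]=cv2.resize(s[130:240,190:483],(800,300),interpolation=cv2.INTER_CUBIC)
cv2.imwrite('pics/rel.png',o[:,:,::-1])"
```

```text
time_s: 20.95
ee_pos: [623.7, -319.3, 10.3]
ee_rot: [-180.0, 0.0, 176.2]
force: [0.3, -1.3, -0.1]
gripper_width: 54.4
gripper_force: 20.0
time_s: 21.15
ee_pos: [623.7, -319.3, 10.2]
ee_rot: [-180.0, 0.0, 176.2]
force: [0.5, -0.9, -0.3]
gripper_width: 54.7
gripper_force: 14.0
time_s: 21.45
ee_pos: [623.5, -319.1, 10.1]
ee_rot: [180.0, -0.0, 176.2]
force: [0.9, 0.0, -0.2]
gripper_width: 55.4
gripper_force: 11.0
time_s: 21.75
ee_pos: [623.4, -319.2, 10.1]
ee_rot: [180.0, -0.0, 176.2]
force: [0.1, 0.8, -1.4]
gripper_width: 58.7
gripper_force: 9.0
time_s: 22.15
ee_pos: [623.7, -319.5, 8.7]
ee_rot: [-180.0, 0.0, 176.2]
force: [-0.4, -0.1, -0.0]
gripper_width: 62.1
gripper_force: 6.0
time_s: 22.55
ee_pos: [624.2, -319.6, 6.1]
ee_rot: [-180.0, 0.1, 176.2]
force: [1.8, -0.1, 0.4]
gripper_width: 62.1
gripper_force: 4.0
((np.float64(329.0), np.float64(210.0), 234), (np.float64(324.0), np.float64(204.5), 88), (array([596.4,   8.9,  23.5]), np.float64(0.0)))
```

View pics/rel.png

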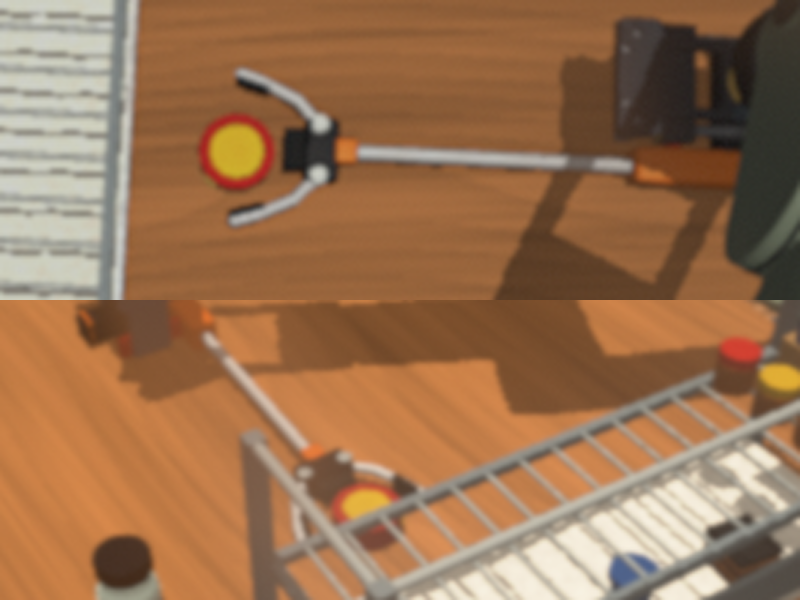

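Tin is flat on the bench about 5 cm clear of the lip, and both jaws are open off it. I let go and retreat upward.

```bash
python3 -m jog '{"jaw":[63,66,70,76,84,91,91,91],"slide":[[0,0,0],[0,0,0],[0,0,0],[0,0,0],[0,0,0],[0,0,0],[0,0,0],[0,0,0]],"spin":[0,0,0,0,0,0,0,0]}' 4
python3 -m jog '{"jaw":[91,91,91,91,91,91,91,91,91,91],"slide":[[0,0,-0.1],[0,0,-0.3],[0,0,-0.5],[0,0,-0.6],[0,0,-0.6],[0,0,-0.6],[0,0,-0.6],[0,0,-0.4],[0,0,0],[0,0,0]],"spin":[0,0,0,0,0,0,0,0,0,0]}'
python3 -c "
from h import *
print(tinpos((270,350,180,235),(250,350,150,260)))
f=env.grab_frame('top'); s=env.grab_frame('scene')
o=np.zeros((600,800,3),np.uint8); o[:300]=cv2.resize(f[160:260,250:517],(800,300),interpolation=cv2.INTER_CUBIC)
o[300:]=cv2.resize(s[70:260,160:667],(800,300),interpolation=cv2.INTER_CUBIC)
cv2.imwrite('pics/end.png',o[:,:,::-1])"
```

```text
time_s: 23.55
ee_pos: [623.6, -319.3, 5.8]
ee_rot: [-180.0, -0.0, 176.2]
force: [-0.3, 0.6, 0.2]
gripper_width: 91.0
gripper_force: 0.0
time_s: 24.55
ee_pos: [623.5, -319.2, 117.0]
ee_rot: [-180.0, 0.0, 176.2]
force: [0.1, 0.8, -1.0]
gripper_width: 91.0
gripper_force: 0.0
((np.float64(329.0), np.float64(210.0), 234), (np.float64(324.0), np.float64(205.0), 86), (array([596.5,   8.9,  22.2]), np.float64(0.1)))
```

View pics/end.png

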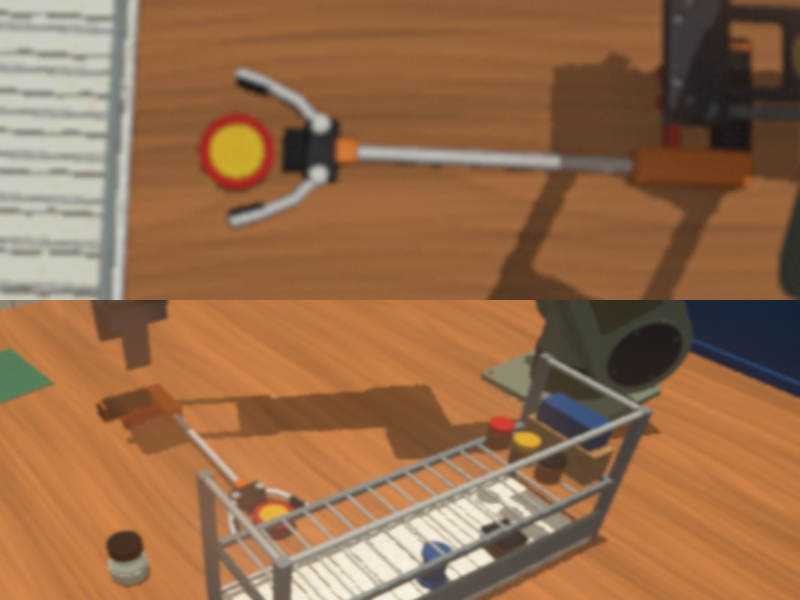

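Reacher lies on the bench with its jaws off the tin. The tin is flat (lid at z 22), the other things are in place, and the arm is clear.

```bash
python3 -c "
from workcell import env
print(env.job_done())"
```

```text
the job is handed in; nothing more can be done
None
```

The red tin was lifted out over the lip and set flat on the bench about 5 cm in front of the rack, with the reacher lying released and its jaws off the tin, and the job was handed in at about 25 s without a verdict being returned.

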